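# Open a bench casting mould and hold its hinged plate at the balance point

## Task

Open the small casting mould on the four-legged stand for inspection: turn both of its captive wing bolts anticlockwise (seen from above) all the way to their end stops, then lift the hinged top plate by its bar until it stands upright, plumb above its hinge at the balance point where it would fall neither way. Finish while still holding the plate there by its bar between the fingers, at rest; never let it drop or go over the back, and leave the things around the stand where they are.

Things in the scene. Friction and masses are not known exactly. Their poses are not given: they have to be found in the camera images.
- mould_stand: The fixed stand: four 12 mm rod legs (70 mm apart in x, 90 mm in y) and on them the lower mould half, a dark steel block 106 (x) x 150 (y) x 26 mm whose top is 155 mm above the work surface. Origin on the work surface, midway between the feet; its x axis points from the lift bar (near the robot) to the hinge (far side), its y axis runs along the hinge, z up. It stands at a varying place and yaw.
- plate_hinge (a point): Middle of the hinge axis of the top plate: fixed on the stand at x = +45 mm, y = 0, z = 162 mm in the stand's frame; the axis is the stand's y axis.
- mould_plate (a joint): Angle of the hinged top plate (rad): 0 lying shut, grows as its bar goes up and away over the hinge. The aluminium plate is 78 x 80 x 10 mm, about 0.25 to 0.5 kg; its mass lies in the plane through the hinge axis and the bar, so it balances at pi/2 = 1.571, plate upright and bar straight above the hinge. The hinge is free: let go on either side of balance, the plate falls shut or over the back (stop at 2.6). Both bolts' dogs lock it shut while they lap over its edges.
- lift_bar (a point): Centre of the plate's lift bar: round steel bar of 12 mm diameter, 84 mm long, parallel to the hinge and 134 mm from its axis, in the plate's mid-plane. Two 8 mm arms 68 mm apart (centre to centre) carry it with its centre 45 mm from the plate's edge (39 mm of clear gap), so fingers fit on both sides of it; shut, it overhangs the block at the robot's side with nothing below it but the work surface, 162 mm down. It may turn between the fingers.
- wing_left (a joint): Angle of the wing bolt on the stand's +y side (rad), growing anticlockwise seen from above. It starts locked at 0 to 0.25; the end stop is at 1.45. At 0 the wing lies along the stand's y axis and its flat steel dog points over the plate; the dog clears the plate from about 1.1 on. Friction about 0.04 N m, it stays where it is left and does not rise.
- wing_left_grip (a point): On the axis of the +y wing bolt, at mid-height of its black wing (196 mm above the work surface): stand frame x = -5, y = +57 mm. The wing is 44 mm long, 12 mm thick, 22 mm high; grip it across its thickness from above. The dog's top is 22 mm, the plate's top 29 mm and the block's top 41 mm below this point.
- wing_right (a joint): Angle of the wing bolt on the stand's -y side, as for wing_left: anticlockwise from above, starts at 0 to 0.25, end stop at 1.45; at 0 its wing also lies along the stand's y axis.
- wing_right_grip (a point): On the axis of the -y wing bolt, at mid-height of its wing (196 mm above the work surface): stand frame x = -5, y = -57 mm; same wing.
- oil_bottle: Bystander: brown bottle with black cap, 32 mm across, 66 mm high, behind the stand; origin at its underside.
- charcoal_block: Bystander: black block 38 x 54 x 26 mm on the cream pad left of the stand; origin at its underside.
- brass_weight: Bystander: brass weight with knob, 33 mm across, 44 mm high, on the grey box (its top 73 mm above the work surface) left of and behind the stand; origin at its underside.

How it is judged:
By the outcome, as a careful person would: the job done as asked, in the order asked, and still so for the second after the job is handed in, while the arm keeps its last pose, push and grip.
It also fails if it takes over 61 s, if anything falls off the work surface, if the arm or the gripper's body presses on something with over 40 N, if the wrist force passes 120 N, or if a joint passes its speed limit or range.

## Robot

A 7-joint arm with a two-finger parallel gripper is mounted at the origin on a cart in front of the work surface, level with it; the furniture and walls round the work are solid. World frame = base frame: x ahead of the robot, y to its left, z up, the work surface at z = 0. Lengths are in m, angles in rad, forces in N, time in s.
With the tool pointing down it reaches from about 0.35 to 0.9 m from the base axis. Payload 7.2 kg.
Tool frame: the origin (TCP) lies at the very end of the fingers, on their centre line; the grasp point (between the pads) lies 19 mm behind it; z points along the fingers, y is the line along which they close (so a half turn about z gives the same grasp; the last joint's range is limited). The gripper opens to 88 mm and grips with 3 to 60 N. Pads are 20 mm wide; open, the fingers measure 115 mm over their backs; the gripper's body (75 mm by 178 mm) begins 61 mm behind the grasp point.
Start: joints at [1.187, 0.411, -0.013, 1.596, 0.006, 1.134, -0.082], TCP at [0.194, -0.594, 0.223] pointing down, gripper open.
Joint ranges: [-2.95, 2.95], [-0.29, 1.99], [-1.47, 1.44], [0.14, 2.54], [-1.03, 4.17], [0.13, 1.85], [-2.86, 2.86]. Speed limits (rad/s): [2.39, 2.39, 3.01, 3.01, 3.14, 3.14, 3.14].

## Interface

Orientations are given as a 3x3 rotation matrix whose columns are the frame's x, y, z axes.
In Python, from plant import read_state, optics, r, spotter gives the robot as it stands.
- The arm moves only by the tool carry_out, never from a script. Its argument "deltas" is a list of rows, each an object with "grip": the closure, from 0 (fully open) to 1 (shut); "delta_pos": the shift along the tool's x, y, z in cm, a list of three; "turn": the turn about the tool's z in rad. A call has 1 to 12 rows; each row shifts and turns the commanded pose from where the row before left it, along the tool's axes as they then stand; what a row does not reach is not made up. A row lasts 1/12 s, in which the tool goes at most 41.7 mm and 7.16 degrees, less where a joint would pass 70% of its speed; a pose out of reach is approached as far as the arm can. A call is refused whole if a number of a shift passes 4.17 or a number of a turn 0.125, either way. A call with a gripper value outside its range is refused whole. The fingers move at their own pace and stop on an object; "force" is the grip in N (left out, the last holds). Time passes only in rows, so rows that do not move let the fingers close. It gives the time, the measured TCP pose, the force, the opening and the grip force at its end, in the units of the state.
- read_state(): the state, without advancing time (a new reading comes with each control period).
- optics.get_image(name): name is "scene" or "side" or "wrist"; returns (picture, depth): 420x560x3 uint8, red, green, blue; 420x560 float32, m along the optical axis (not along the pixel's ray), 0 where there is no reading.
- optics.camera_params(name): a dict with "fx", "fy", "cx", "cy" (pixels), "k1" (the pictures are not rectified: a ray, as slopes to the right and down, at radius r is drawn at 1 + k1 r^2 times it, then the intrinsics apply), "pose" (4x4, takes a point from camera to world coordinates). Camera axes: x right, y down, z forward; pixel columns grow to the right and rows downward; lengths in m; the calibration is good to about 2 mm. A picture is of the moment at which its call begins: read the wrist's pose just before it. camera_params takes no time and is no camera call; for the wrist camera it gives the pose at the moment of the call.
- r.finish_job(): hands the job in; it is judged then, once.
Trained networks look in the newest picture that a camera, given by its name, has taken for a name from the list of things; names that differ only in an ending like _2 or _b are one class to them, and where a whole thing is asked for, a point or a joint stands for the part that bears it (a point fixed in the world has none). Each returns a list of dicts, best first, with "conf" (0 to 1); they miss things now and then, are a little off and sometimes report something else, mostly with a low value. They report only what shows in the picture. A call takes as long as a camera call.
- spotter.look_for(target, camera): "bbox" ([left, top, right, bottom] in pixels, round what is visible of it).
- spotter.outline_of(target, camera): "region" (420x560 bool, what is visible of it) and "bbox" ([left, top, right, bottom] in pixels, round what is visible of it).
- spotter.place_of(target, camera): "centre" ([row, column] in pixels: a listed point, or the origin of a listed thing).
The state is a dict: "time": time; "joints": joint angles; "qvel": joint speeds; "tau": joint torques, N m; "tool_pos": TCP position; "ee_rot": TCP orientation; "ft_force": force on the tool from outside, world axes, zero at the start; "wrist_torque": the same for the moment, N m; "gripper_width": finger opening in m; "gripper_force": force on a finger pad.
Only numpy, scipy, OpenCV 4.12 (cv2) and the standard library are available. Lean on these libraries where they do the work, as an engineer would, in place of code of your own. Each camera call takes 0.05 s, during which the arm holds its last target. There are 200 camera calls.

## Working session

There is one attempt and no reset: what is moved stays moved. The work goes in short steps, Python scripts to look and compute and a tool call to move; the robot and the scene stay as the last step left them, time stands still between calls to the robot, and variables do not carry over. Pictures are saved under pics/ and viewed, at most 10 in all, crops included, and the job is handed in when it is done.

Besides the shell and the picture viewer there is one more tool, called in YAML: its name, and indented under it one key for each argument. carry_out: Moves the arm, as the interface text tells. Its arguments: {"type":"object","properties":{"deltas":{"type":"array"},"force":{"type":"number"}},"required":["deltas"]}

```bash
mkdir -p pics
cat > h.py <<'E'
import numpy as np, cv2
from plant import read_state, optics, r, spotter
def ray(p,u,v):
    K=np.array([[p['fx'],0,p['cx']],[0,p['fy'],p['cy']],[0,0,1.]])
    return cv2.undistortPoints(np.array([[[u,v]]],float),K,np.array([p['k1'],0,0,0.]))[0,0]
def at_depth(p,u,v,d):
    x,y=ray(p,u,v); T=np.array(p['pose']); return T[:3,:3]@np.array([x*d,y*d,d])+T[:3,3]
def at_z(p,u,v,z):
    x,y=ray(p,u,v); T=np.array(p['pose']); d=T[:3,:3]@np.array([x,y,1]); o=T[:3,3]; return o+d*(z-o[2])/d[2]
E
python3 - <<'E'
from h import *
np.set_printoptions(precision=4,suppress=True)
s=read_state(); print(s['time'],s['tool_pos'],s['ee_rot'],s['gripper_width'])
Z={'wing_left_grip':.196,'wing_right_grip':.196,'lift_bar':.162,'plate_hinge':.162,'mould_stand':0}
for c in ('scene','side'):
    im,d=optics.get_image(c); cv2.imwrite(f'pics/{c}0.png',im[:,:,::-1]); p=optics.camera_params(c); print(c,np.array(p['pose']))
    for t,z in Z.items():
        for q in spotter.place_of(t,c)[:2]:
            v,u=q['centre']; print(t,q['conf'],(u,v),at_z(p,u,v,z))
E
```

```text
0.0 [ 0.1939 -0.5936  0.2218] [[ 0.9505  0.3106 -0.0006]
 [ 0.3106 -0.9505  0.0015]
 [-0.0001 -0.0016 -1.    ]] 0.08777447656094683
scene [[-0.878  -0.2474  0.4098  0.2099]
 [-0.4784  0.4816 -0.7343  0.4673]
 [-0.0157 -0.8408 -0.5412  0.5928]
 [ 0.      0.      0.      1.    ]]
wing_left_grip 0.55 (307.2, 172.7) [ 0.5122 -0.222   0.196 ]
wing_right_grip 0.47 (322.7, 149.8) [ 0.5269 -0.3384  0.196 ]
lift_bar 0.95 (355.0, 186.1) [ 0.4247 -0.2721  0.162 ]
plate_hinge 0.72 (289.4, 173.4) [ 0.5716 -0.2604  0.162 ]
mould_stand 0.86 (309.3, 235.8) [ 0.5233 -0.2723  0.    ]
side [[-0.9946 -0.0448  0.094   0.4467]
 [-0.1039  0.4869 -0.8673  0.5588]
 [-0.0069 -0.8723 -0.4889  0.5738]
 [ 0.      0.      0.      1.    ]]
wing_left_grip 0.54 (295.9, 175.8) [ 0.5069 -0.2164  0.196 ]
wing_right_grip 0.52 (287.1, 151.0) [ 0.5319 -0.321   0.196 ]
lift_bar 0.93 (333.4, 179.1) [ 0.4432 -0.2788  0.162 ]
plate_hinge 0.59 (264.3, 184.7) [ 0.5655 -0.245   0.162 ]
```

View pics/scene0.png

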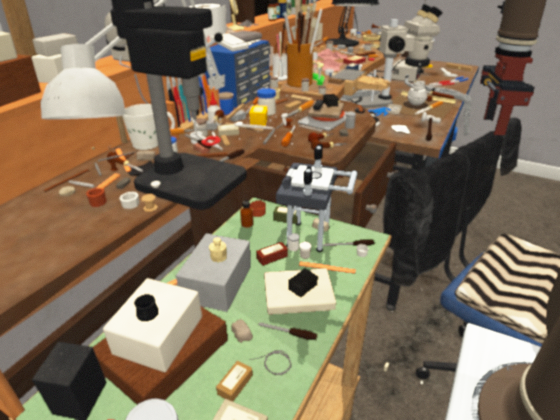

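View pics/side0.png

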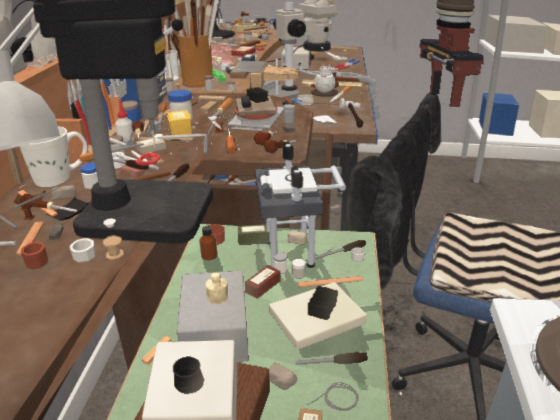

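The pictures show the stand at about pixel (310,190) in scene and (292,190) in side, with nothing tall next to it. The stand is at roughly (0.515,-0.27) with yaw of about 0.17. I'll move above it for a wrist view.

carry_out:
  deltas:
    - {"grip": 0,"delta_pos": [0,0,-3],"turn": 0}
    - {"grip": 0,"delta_pos": [0,0,-3],"turn": 0}
    - {"grip": 0,"delta_pos": [0,0,-3],"turn": 0}
    - {"grip": 0,"delta_pos": [3.4,-2,-1],"turn": 0}
    - {"grip": 0,"delta_pos": [3.4,-2,-1],"turn": 0}
    - {"grip": 0,"delta_pos": [3.4,-2,-1],"turn": 0}
    - {"grip": 0,"delta_pos": [3.4,-2,-1],"turn": 0}
    - {"grip": 0,"delta_pos": [3.4,-2,-1],"turn": 0}
    - {"grip": 0,"delta_pos": [3.4,-2,0],"turn": 0}
    - {"grip": 0,"delta_pos": [3.4,-2,0],"turn": 0}
    - {"grip": 0,"delta_pos": [3.4,-2,0],"turn": 0}
    - {"grip": 0,"delta_pos": [3.4,-2,0],"turn": 0}

```text
time: 1.6
tool_pos: [0.43, -0.3263, 0.3631]
ee_rot: [[0.951, 0.31, 0.001], [0.31, -0.951, -0.001], [0.0, 0.001, -1.0]]
ft_force: [0.4, 0.7, -0.4]
gripper_width: 0.0878
gripper_force: 0.0
```

carry_out:
  deltas:
    - {"grip": 0,"delta_pos": [0,0,0],"turn": -0.12}
    - {"grip": 0,"delta_pos": [0,0,0],"turn": -0.12}
    - {"grip": 0,"delta_pos": [0,0,0],"turn": -0.12}
    - {"grip": 0,"delta_pos": [0,0,0],"turn": -0.12}
    - {"grip": 0,"delta_pos": [0,0,0],"turn": -0.12}
    - {"grip": 0,"delta_pos": [0,0,0],"turn": -0.12}
    - {"grip": 0,"delta_pos": [0,0,0],"turn": -0.12}
    - {"grip": 0,"delta_pos": [0,0,0],"turn": -0.12}
    - {"grip": 0,"delta_pos": [0,0,0],"turn": -0.12}
    - {"grip": 0,"delta_pos": [0,0,0],"turn": -0.12}
    - {"grip": 0,"delta_pos": [0,0,0],"turn": -0.12}
    - {"grip": 0,"delta_pos": [0,0,0],"turn": -0.12}

```text
time: 2.6
tool_pos: [0.429, -0.328, 0.3627]
ee_rot: [[-0.19, 0.982, 0.0], [0.982, 0.19, -0.0], [-0.0, 0.0, -1.0]]
ft_force: [0.0, -1.0, -0.8]
gripper_width: 0.088
gripper_force: 0.0
```

```bash
cat > look.py <<'E'
from h import *
import sys
np.set_printoptions(precision=4,suppress=True)
s=read_state(); print(s['time'],s['tool_pos'],np.array(s['ee_rot']).round(3).tolist(),s['gripper_width'],'q',np.round(s['joints'],3))
Z={'wing_left_grip':.196,'wing_right_grip':.196,'lift_bar':.162,'plate_hinge':.162}
p=optics.camera_params('wrist'); im,d=optics.get_image('wrist'); cv2.imwrite(f'pics/{sys.argv[1]}.png',im[:,:,::-1]); np.savez(sys.argv[1],d=d,im=im,pose=np.array(p['pose']))
for t,z in Z.items():
    for q in spotter.place_of(t,'wrist')[:2]:
        v,u=q['centre']; print(t,q['conf'],(u,v),at_z(p,u,v,z), d[int(v),int(u)], at_depth(p,u,v,d[int(v),int(u)]))
for t in('wing_left','wing_right'):
    for q in spotter.outline_of(t,'wrist')[:1]:
        m=q['region']; ys,xs=np.nonzero(m); zs=d[m]
        P=np.array([at_depth(p,u,v,w) for u,v,w in zip(xs,ys,zs) if w>0]); P=P[P[:,2]>.203]
        if len(P)<10: print(t,'few',q['conf'],len(P)); continue
        c,(w,h),a=cv2.minAreaRect((P[:,:2]*1000).astype(np.float32)); L=a if w>h else a+90
        print(t,q['conf'],'top rect centre mm',c,(w,h),'long axis yaw rad',np.deg2rad((L+90)%180-90), 'n',len(P))
E
python3 look.py w1
```

```text
2.6 [ 0.429  -0.328   0.3627] [[-0.19, 0.982, 0.0], [0.982, 0.19, -0.0], [-0.0, 0.0, -1.0]] 0.08795314158712002 q [ 0.872  0.202 -0.372  1.569  0.074  1.385  0.684]
wing_left_grip 0.82 (385.6, 86.4) [ 0.5075 -0.2113  0.196 ] 0.29823634 [ 0.5041 -0.2127  0.2077]
wing_right_grip 0.66 (376.4, 208.0) [ 0.5302 -0.3236  0.196 ] 0.3301974 [ 0.5262 -0.321   0.2076]
lift_bar 0.81 (290.4, 145.5) [ 0.4356 -0.2829  0.162 ] 0.3514473 [ 0.4352 -0.2823  0.1688]
plate_hinge 0.68 (418.2, 142.4) [ 0.566  -0.2539  0.162 ] 0.35072705 [ 0.5633 -0.2538  0.1684]
wing_left 0.95 top rect centre mm (503.7567138671875, -209.2221221923828) (17.267839431762695, 43.22810745239258) long axis yaw rad -1.3716853209217177 n 779
wing_right 0.69 top rect centre mm (529.4636840820312, -321.2135314941406) (18.250085830688477, 44.21700668334961) long axis yaw rad -1.2871443040920747 n 616
```

View pics/w1.png

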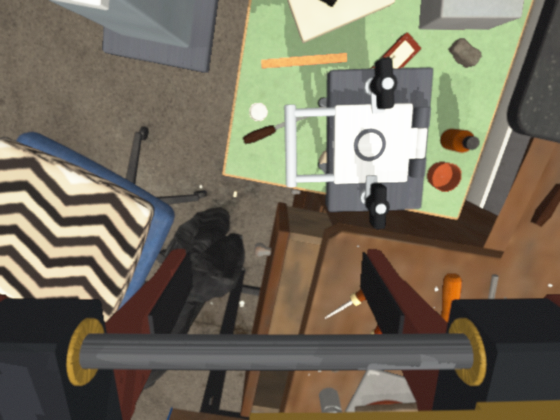

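The wrist view shows both wings, left at (385,86) and right at (376,208), the bar at (290,145) and the bottle behind the stand. Everything fits a stand at O≈(0.522,-0.2645) with yaw≈0.222. I'll go to the left wing.

carry_out:
  deltas:
    - {"grip": 0,"delta_pos": [2.54,2.42,0],"turn": 0}
    - {"grip": 0,"delta_pos": [2.54,2.42,0],"turn": 0}
    - {"grip": 0,"delta_pos": [2.54,2.42,0],"turn": 0}
    - {"grip": 0,"delta_pos": [2.54,2.42,0],"turn": 0}
    - {"grip": 0,"delta_pos": [0,0,3],"turn": 0}
    - {"grip": 0,"delta_pos": [0,0,3],"turn": 0}
    - {"grip": 0,"delta_pos": [0,0,3],"turn": 0}
    - {"grip": 0,"delta_pos": [0,0,3],"turn": 0}
    - {"grip": 0,"delta_pos": [0,0,0],"turn": 0}
    - {"grip": 0,"delta_pos": [0,0,0],"turn": 0}

```text
time: 3.78
tool_pos: [0.5049, -0.21, 0.2421]
ee_rot: [[-0.183, 0.983, -0.002], [0.983, 0.183, 0.001], [0.002, -0.002, -1.0]]
ft_force: [-0.4, -0.3, 0.3]
gripper_width: 0.0879
gripper_force: 0.0
```

```bash
python3 look.py w2
```

```text
3.7833 [ 0.5049 -0.21    0.2421] [[-0.183, 0.983, -0.002], [0.983, 0.183, 0.001], [0.002, -0.002, -1.0]] 0.08790472249194943 q [ 0.671  0.301 -0.454  1.736  0.143  1.14   0.358]
wing_left_grip 0.65 (276.6, 235.8) [ 0.5051 -0.209   0.196 ] 0.2119874 [ 0.5044 -0.2055  0.2055]
wing_right_grip 0.78 (283.0, 379.4) [ 0.5309 -0.3204  0.196 ] 0.24119218 [ 0.5288 -0.3103  0.2072]
plate_hinge 0.75 (345.6, 287.0) [ 0.5688 -0.2538  0.162 ] 0.26290816 [ 0.5666 -0.2503  0.1688]
wing_left 0.93 top rect centre mm (504.8818664550781, -209.51934814453125) (19.390018463134766, 43.55998611450195) long axis yaw rad -1.031477976546296 n 1444
wing_right 0.58 top rect centre mm (519.4536743164062, -264.4183654785156) (18.12035369873047, 155.27459716796875) long axis yaw rad -1.3900647610002497 n 804
```

View pics/w2.png

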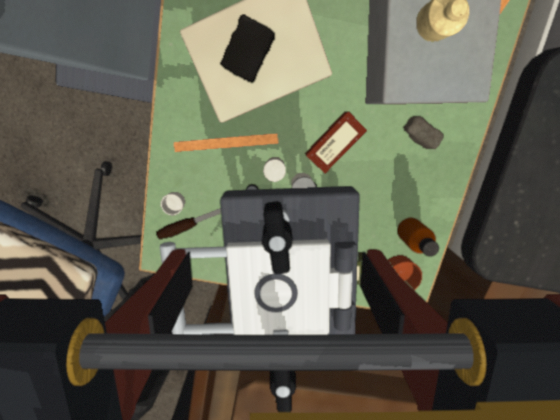

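The wing at (277,235) lies centred between the fingers, tilted slightly anticlockwise. I'll descend and grip it.

carry_out:
  deltas:
    - {"grip": 0,"delta_pos": [0,0,2],"turn": -0.1}
    - {"grip": 0,"delta_pos": [0,0,2],"turn": 0}
    - {"grip": 0.5,"delta_pos": [0,0,1.9],"turn": 0}
    - {"grip": 0.7,"delta_pos": [0,0,0],"turn": 0}
    - {"grip": 1,"delta_pos": [0,0,0],"turn": 0}
    - {"grip": 1,"delta_pos": [0,0,0],"turn": 0}
    - {"grip": 1,"delta_pos": [0,0,0],"turn": 0}
    - {"grip": 1,"delta_pos": [0,0,0],"turn": 0}
    - {"grip": 1,"delta_pos": [0,0,0],"turn": 0}
    - {"grip": 1,"delta_pos": [0,0,0],"turn": 0}
  force: 25

```text
time: 4.97
tool_pos: [0.5058, -0.2104, 0.1842]
ee_rot: [[-0.281, 0.96, 0.001], [0.96, 0.281, -0.0], [-0.001, 0.001, -1.0]]
ft_force: [1.2, 1.0, 0.5]
gripper_width: 0.0379
gripper_force: 0.0
```

carry_out:
  deltas:
    - {"grip": 1,"delta_pos": [0,0,0],"turn": 0}
    - {"grip": 1,"delta_pos": [0,0,0],"turn": 0}
    - {"grip": 1,"delta_pos": [0,0,0],"turn": 0}
    - {"grip": 1,"delta_pos": [0,0,0],"turn": 0}
    - {"grip": 1,"delta_pos": [0,0,0],"turn": 0}
    - {"grip": 1,"delta_pos": [0,0,0],"turn": 0}
    - {"grip": 1,"delta_pos": [0,0,0],"turn": 0}
    - {"grip": 1,"delta_pos": [0,0,0],"turn": 0}

```text
time: 5.63
tool_pos: [0.5055, -0.2103, 0.1836]
ee_rot: [[-0.281, 0.96, -0.0], [0.96, 0.281, 0.0], [0.0, -0.0, -1.0]]
ft_force: [-0.1, -0.0, 0.5]
gripper_width: 0.0117
gripper_force: 24.9
```

```bash
python3 -c "
from h import *
s=read_state();print({k:np.round(s[k],4) for k in s})"
```

```text
{'time': np.float64(5.6333), 'joints': array([ 0.6712,  0.3588, -0.4621,  1.8084,  0.1851,  1.0172,  0.4218]), 'qvel': array([-0.0015,  0.0001,  0.0004, -0.0007, -0.    ,  0.0009, -0.0014]), 'tau': array([ 1.00700e-01, -5.01378e+01, -4.10840e+00, -2.69086e+01,
        2.57000e-02, -9.33000e-02, -2.27000e-02]), 'tool_pos': array([ 0.5055, -0.2103,  0.1836]), 'ee_rot': array([[-2.812e-01,  9.597e-01, -1.000e-04],
       [ 9.597e-01,  2.812e-01,  0.000e+00],
       [ 0.000e+00, -1.000e-04, -1.000e+00]]), 'ft_force': array([-0.1076, -0.0015,  0.4709]), 'wrist_torque': array([ 0.0458, -0.0015,  0.0481]), 'gripper_force': np.float64(24.9078), 'gripper_width': np.float64(0.0117)}
```

carry_out:
  deltas:
    - {"grip": 1,"delta_pos": [0,0,0],"turn": -0.1}
    - {"grip": 1,"delta_pos": [0,0,0],"turn": -0.12}
    - {"grip": 1,"delta_pos": [0,0,0],"turn": -0.12}
    - {"grip": 1,"delta_pos": [0,0,0],"turn": -0.12}
    - {"grip": 1,"delta_pos": [0,0,0],"turn": -0.12}
    - {"grip": 1,"delta_pos": [0,0,0],"turn": -0.12}
    - {"grip": 1,"delta_pos": [0,0,0],"turn": -0.12}
    - {"grip": 1,"delta_pos": [0,0,0],"turn": -0.12}
    - {"grip": 1,"delta_pos": [0,0,0],"turn": -0.12}
    - {"grip": 1,"delta_pos": [0,0,0],"turn": -0.12}
    - {"grip": 1,"delta_pos": [0,0,0],"turn": -0.1}
    - {"grip": 1,"delta_pos": [0,0,0],"turn": 0}

```text
time: 6.63
tool_pos: [0.5057, -0.2099, 0.1836]
ee_rot: [[-1.0, 0.001, 0.0], [0.001, 1.0, 0.001], [-0.0, 0.001, -1.0]]
ft_force: [0.6, 2.1, 1.6]
gripper_width: 0.0117
gripper_force: 24.9
```

```bash
cat > st.py <<'E'
from h import *
s=read_state(); R=np.array(s['ee_rot']); print('yaw_y',np.arctan2(R[1,1],R[0,1]),{k:np.round(s[k],4) for k in s if k not in('qvel','tau','ee_rot')})
E
python3 st.py
```

```text
yaw_y 1.5695856584650707 {'time': np.float64(6.6333), 'joints': array([ 0.8691,  0.4139, -0.7292,  1.7959,  0.313 ,  1.0507,  1.5936]), 'tool_pos': array([ 0.5057, -0.2099,  0.1836]), 'ft_force': array([0.6067, 2.0865, 1.6234]), 'wrist_torque': array([ 0.4289, -0.2347,  0.0066]), 'gripper_force': np.float64(24.9014), 'gripper_width': np.float64(0.0117)}
```

carry_out:
  deltas:
    - {"grip": 1,"delta_pos": [0,0,0],"turn": -0.04}
    - {"grip": 1,"delta_pos": [0,0,0],"turn": -0.04}
    - {"grip": 1,"delta_pos": [0,0,0],"turn": -0.04}
    - {"grip": 1,"delta_pos": [0,0,0],"turn": -0.03}
    - {"grip": 1,"delta_pos": [0,0,0],"turn": -0.03}
    - {"grip": 1,"delta_pos": [0,0,0],"turn": 0}
    - {"grip": 1,"delta_pos": [0,0,0],"turn": 0}

```text
time: 7.22
tool_pos: [0.5059, -0.2098, 0.1837]
ee_rot: [[-0.986, -0.17, 0.001], [-0.17, 0.986, 0.001], [-0.001, 0.001, -1.0]]
ft_force: [3.1, 2.6, -1.0]
gripper_width: 0.0125
gripper_force: 26.1
```

```bash
python3 st.py
```

```text
yaw_y 1.7412280552241919 {'time': np.float64(7.2167), 'joints': array([ 0.8954,  0.4242, -0.7669,  1.7942,  0.333 ,  1.0568,  1.7477]), 'tool_pos': array([ 0.5059, -0.2098,  0.1837]), 'ft_force': array([ 3.0584,  2.5766, -0.9733]), 'wrist_torque': array([ 0.6103, -0.6547, -0.6393]), 'gripper_force': np.float64(26.0835), 'gripper_width': np.float64(0.0125)}
```

Left wing is on its stop: torque rises to 0.64 N m and the fingers start to be pried open. I'll release it and go to the right wing.

carry_out:
  deltas:
    - {"grip": 0,"delta_pos": [0,0,0],"turn": 0}
    - {"grip": 0,"delta_pos": [0,0,0],"turn": 0}
    - {"grip": 0,"delta_pos": [0,0,0],"turn": 0}
    - {"grip": 0,"delta_pos": [0,0,0],"turn": 0}
    - {"grip": 0,"delta_pos": [0,0,-2],"turn": 0}
    - {"grip": 0,"delta_pos": [0,0,-2],"turn": 0}
    - {"grip": 0,"delta_pos": [0,0,-2],"turn": 0}
    - {"grip": 0,"delta_pos": [-0.2,-3.8,0],"turn": 0}
    - {"grip": 0,"delta_pos": [-0.2,-3.8,0],"turn": 0}
    - {"grip": 0,"delta_pos": [-0.2,-3.8,0],"turn": 0}
    - {"grip": 0,"delta_pos": [0,0,0],"turn": 0.12}
    - {"grip": 0,"delta_pos": [0,0,0],"turn": 0.12}

```text
time: 8.22
tool_pos: [0.5304, -0.3247, 0.2425]
ee_rot: [[-0.997, 0.076, -0.001], [0.076, 0.997, 0.001], [0.001, 0.0, -1.0]]
ft_force: [-0.5, 1.0, -0.3]
gripper_width: 0.0862
gripper_force: 0.0
```

carry_out:
  deltas:
    - {"grip": 0,"delta_pos": [0,0,0],"turn": 0.12}
    - {"grip": 0,"delta_pos": [0,0,0],"turn": 0.12}
    - {"grip": 0,"delta_pos": [0,0,0],"turn": 0.12}
    - {"grip": 0,"delta_pos": [0,0,0],"turn": 0.12}
    - {"grip": 0,"delta_pos": [0,0,0],"turn": 0.12}
    - {"grip": 0,"delta_pos": [0,0,0],"turn": 0.12}
    - {"grip": 0,"delta_pos": [0,0,0],"turn": 0.12}
    - {"grip": 0,"delta_pos": [0,0,0],"turn": 0.12}
    - {"grip": 0,"delta_pos": [0,0,0],"turn": 0.12}
    - {"grip": 0,"delta_pos": [0,0,0],"turn": 0.1}
    - {"grip": 0,"delta_pos": [0,0,0],"turn": 0}
    - {"grip": 0,"delta_pos": [0,0,0],"turn": 0}

```text
time: 9.22
tool_pos: [0.5311, -0.3215, 0.2436]
ee_rot: [[-0.322, 0.947, -0.0], [0.947, 0.322, -0.0], [-0.0, -0.0, -1.0]]
ft_force: [0.1, -0.0, 0.4]
gripper_width: 0.0875
gripper_force: 0.0
```

```bash
python3 st.py; python3 look.py w3
```

```text
yaw_y 0.3282085228916655 {'time': np.float64(9.2167), 'joints': array([ 0.7784,  0.4256, -0.435 ,  1.5576,  0.1883,  1.2001,  0.6373]), 'tool_pos': array([ 0.5311, -0.3215,  0.2436]), 'ft_force': array([ 0.0998, -0.0328,  0.3537]), 'wrist_torque': array([ 0.0049, -0.0945, -0.0445]), 'gripper_force': np.float64(0.0), 'gripper_width': np.float64(0.0875)}
9.2167 [ 0.5311 -0.3215  0.2436] [[-0.322, 0.947, -0.0], [0.947, 0.322, -0.0], [-0.0, -0.0, -1.0]] 0.08750487350457116 q [ 0.778  0.426 -0.435  1.558  0.188  1.2    0.637]
wing_left_grip 0.66 (295.8, 46.1) [ 0.505  -0.2106  0.196 ] 0.18059051 [ 0.505  -0.2125  0.2077]
wing_right_grip 0.81 (276.0, 234.4) [ 0.5308 -0.3203  0.196 ] 0.21144426 [ 0.5294 -0.3163  0.2073]
lift_bar 0.97 (166.1, 131.4) [ 0.438  -0.2849  0.162 ] 0.23249307 [ 0.4395 -0.2841  0.1675]
plate_hinge 0.94 (355.1, 149.7) [ 0.567  -0.2542  0.162 ] 0.23481865 [ 0.5653 -0.254   0.1687]
wing_left 0.56 top rect centre mm (505.2064208984375, -210.1313934326172) (19.265716552734375, 43.75013732910156) long axis yaw rad -0.0710941505641013 n 2243
wing_right 0.9 top rect centre mm (530.064208984375, -320.5157165527344) (19.199283599853516, 43.170902252197266) long axis yaw rad -1.5352674192649074 n 1412
```

View pics/w3.png

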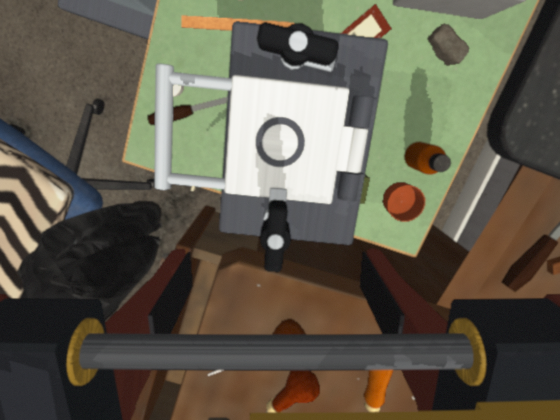

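The left wing at (298,43) is turned to its stop. The right wing at (276,235) is centred, so I'll grip it.

carry_out:
  deltas:
    - {"grip": 0,"delta_pos": [0,0,2],"turn": 0.03}
    - {"grip": 0,"delta_pos": [0,0,2],"turn": 0}
    - {"grip": 1,"delta_pos": [0,0,2],"turn": 0}
    - {"grip": 1,"delta_pos": [0,0,0],"turn": 0}
    - {"grip": 1,"delta_pos": [0,0,0],"turn": 0}
    - {"grip": 1,"delta_pos": [0,0,0],"turn": 0}
    - {"grip": 1,"delta_pos": [0,0,0],"turn": 0}
    - {"grip": 1,"delta_pos": [0,0,0],"turn": 0}
    - {"grip": 1,"delta_pos": [0,0,0],"turn": 0}
    - {"grip": 1,"delta_pos": [0,0,0],"turn": 0}
    - {"grip": 1,"delta_pos": [0,0,0],"turn": 0}
    - {"grip": 1,"delta_pos": [0,0,0],"turn": 0}

```text
time: 10.57
tool_pos: [0.5312, -0.3216, 0.1838]
ee_rot: [[-0.291, 0.957, 0.0], [0.957, 0.291, -0.0], [-0.0, 0.0, -1.0]]
ft_force: [-0.1, -0.3, -0.2]
gripper_width: 0.0247
gripper_force: 0.0
```

carry_out:
  deltas:
    - {"grip": 1,"delta_pos": [0,0,0],"turn": 0}
    - {"grip": 1,"delta_pos": [0,0,0],"turn": 0}
    - {"grip": 1,"delta_pos": [0,0,0],"turn": 0}
    - {"grip": 1,"delta_pos": [0,0,0],"turn": 0}
    - {"grip": 1,"delta_pos": [0,0,0],"turn": 0}
    - {"grip": 1,"delta_pos": [0,0,0],"turn": 0}

```text
time: 11.07
tool_pos: [0.5308, -0.3218, 0.1837]
ee_rot: [[-0.29, 0.957, -0.001], [0.957, 0.29, -0.0], [-0.0, -0.001, -1.0]]
ft_force: [-3.7, -1.5, 2.1]
gripper_width: 0.0114
gripper_force: 25.0
```

```bash
python3 st.py
```

```text
yaw_y 0.2947382747533091 {'time': np.float64(11.0667), 'joints': array([ 0.7675,  0.4744, -0.4192,  1.6302,  0.2127,  1.0828,  0.5838]), 'tool_pos': array([ 0.5308, -0.3218,  0.1837]), 'ft_force': array([-3.6507, -1.47  ,  2.0639]), 'wrist_torque': array([-0.2174,  0.5999,  0.0362]), 'gripper_force': np.float64(24.9513), 'gripper_width': np.float64(0.0114)}
```

carry_out:
  deltas:
    - {"grip": 1,"delta_pos": [0,0,0],"turn": -0.1}
    - {"grip": 1,"delta_pos": [0,0,0],"turn": -0.12}
    - {"grip": 1,"delta_pos": [0,0,0],"turn": -0.12}
    - {"grip": 1,"delta_pos": [0,0,0],"turn": -0.12}
    - {"grip": 1,"delta_pos": [0,0,0],"turn": -0.12}
    - {"grip": 1,"delta_pos": [0,0,0],"turn": -0.12}
    - {"grip": 1,"delta_pos": [0,0,0],"turn": -0.12}
    - {"grip": 1,"delta_pos": [0,0,0],"turn": -0.12}
    - {"grip": 1,"delta_pos": [0,0,0],"turn": -0.12}
    - {"grip": 1,"delta_pos": [0,0,0],"turn": -0.12}
    - {"grip": 1,"delta_pos": [0,0,0],"turn": -0.1}
    - {"grip": 1,"delta_pos": [0,0,0],"turn": 0}

```text
time: 12.07
tool_pos: [0.5313, -0.3211, 0.1837]
ee_rot: [[-1.0, -0.009, 0.0], [-0.009, 1.0, 0.001], [-0.0, 0.001, -1.0]]
ft_force: [-2.0, 0.8, 3.3]
gripper_width: 0.0118
gripper_force: 25.0
```

carry_out:
  deltas:
    - {"grip": 1,"delta_pos": [0,0,0],"turn": -0.04}
    - {"grip": 1,"delta_pos": [0,0,0],"turn": -0.04}
    - {"grip": 1,"delta_pos": [0,0,0],"turn": -0.04}
    - {"grip": 1,"delta_pos": [0,0,0],"turn": -0.03}
    - {"grip": 1,"delta_pos": [0,0,0],"turn": -0.02}
    - {"grip": 1,"delta_pos": [0,0,0],"turn": 0}
    - {"grip": 1,"delta_pos": [0,0,0],"turn": 0}

```text
time: 12.65
tool_pos: [0.5313, -0.321, 0.1837]
ee_rot: [[-0.985, -0.171, 0.0], [-0.171, 0.985, 0.001], [-0.0, 0.001, -1.0]]
ft_force: [-1.8, 3.2, 3.3]
gripper_width: 0.0125
gripper_force: 26.0
```

```bash
python3 st.py
```

```text
yaw_y 1.7425004889337097 {'time': np.float64(12.65), 'joints': array([ 0.9793,  0.5465, -0.7409,  1.6153,  0.3961,  1.1362,  1.884 ]), 'tool_pos': array([ 0.5313, -0.321 ,  0.1837]), 'ft_force': array([-1.7763,  3.1967,  3.2959]), 'wrist_torque': array([ 0.6568,  0.2921, -0.6245]), 'gripper_force': np.float64(26.015), 'gripper_width': np.float64(0.0125)}
```

Right wing is on its stop too. I'll release it and go above the bar.

carry_out:
  deltas:
    - {"grip": 0,"delta_pos": [0,0,0],"turn": 0}
    - {"grip": 0,"delta_pos": [0,0,0],"turn": 0}
    - {"grip": 0,"delta_pos": [0,0,0],"turn": 0}
    - {"grip": 0,"delta_pos": [0,0,0],"turn": 0}
    - {"grip": 0,"delta_pos": [0,0,-2],"turn": 0}
    - {"grip": 0,"delta_pos": [0,0,-2],"turn": 0}
    - {"grip": 0,"delta_pos": [0,0,-2],"turn": 0}
    - {"grip": 0,"delta_pos": [2.9,1.74,0],"turn": 0}
    - {"grip": 0,"delta_pos": [2.9,1.74,0],"turn": 0}
    - {"grip": 0,"delta_pos": [2.9,1.74,0],"turn": 0}
    - {"grip": 0,"delta_pos": [0,0,0],"turn": 0.12}
    - {"grip": 0,"delta_pos": [0,0,0],"turn": 0.12}

```text
time: 13.65
tool_pos: [0.4346, -0.2855, 0.244]
ee_rot: [[-0.997, 0.072, -0.001], [0.072, 0.997, -0.002], [0.001, -0.002, -1.0]]
ft_force: [0.7, -1.0, 0.8]
gripper_width: 0.0866
gripper_force: 0.0
```

carry_out:
  deltas:
    - {"grip": 0,"delta_pos": [0,0,0],"turn": 0.12}
    - {"grip": 0,"delta_pos": [0,0,0],"turn": 0.12}
    - {"grip": 0,"delta_pos": [0,0,0],"turn": 0.12}
    - {"grip": 0,"delta_pos": [0,0,0],"turn": 0.12}
    - {"grip": 0,"delta_pos": [0,0,0],"turn": 0.12}
    - {"grip": 0,"delta_pos": [0,0,0],"turn": 0.12}
    - {"grip": 0,"delta_pos": [0,0,0],"turn": 0.12}
    - {"grip": 0,"delta_pos": [0,0,0],"turn": 0.12}
    - {"grip": 0,"delta_pos": [0,0,0],"turn": 0.12}
    - {"grip": 0,"delta_pos": [0,0,0],"turn": 0.12}
    - {"grip": 0,"delta_pos": [0,0,0],"turn": 0.08}
    - {"grip": 0,"delta_pos": [0,0,0],"turn": 0}

```text
time: 14.65
tool_pos: [0.4366, -0.2852, 0.2438]
ee_rot: [[-0.22, 0.976, 0.0], [0.976, 0.22, -0.001], [-0.001, 0.0, -1.0]]
ft_force: [-0.9, -0.1, 0.2]
gripper_width: 0.0879
gripper_force: 0.0
```

```bash
python3 st.py; python3 look.py w4
```

```text
yaw_y 0.2215540010702269 {'time': np.float64(14.65), 'joints': array([ 0.9379,  0.2644, -0.5449,  1.7898,  0.1509,  1.1282,  0.5652]), 'tool_pos': array([ 0.4366, -0.2852,  0.2438]), 'ft_force': array([-0.9242, -0.0957,  0.2347]), 'wrist_torque': array([-0.0271, -0.0857,  0.024 ]), 'gripper_force': np.float64(0.0), 'gripper_width': np.float64(0.0879)}
14.65 [ 0.4366 -0.2852  0.2438] [[-0.22, 0.976, 0.0], [0.976, 0.22, -0.001], [-0.001, 0.0, -1.0]] 0.08794531604007781 q [ 0.938  0.264 -0.545  1.79   0.151  1.128  0.565]
wing_left_grip 0.63 (415.0, 146.9) [ 0.5061 -0.2103  0.196 ] 0.19517706 [ 0.501  -0.2102  0.2083]
wing_right_grip 0.26 (276.6, 218.6) [ 0.4344 -0.2734  0.196 ] 0.25015476 [ 0.4364 -0.2822  0.1678]
lift_bar 0.87 (274.8, 220.2) [ 0.4358 -0.2855  0.162 ] 0.25064656 [ 0.4355 -0.2837  0.1677]
plate_hinge 0.57 (458.4, 216.9) [ 0.5696 -0.2526  0.162 ] 0.24899207 [ 0.5656 -0.2514  0.1685]
wing_left 0.88 top rect centre mm (504.428955078125, -209.50140380859375) (19.057859420776367, 43.35090637207031) long axis yaw rad -0.09407909498424817 n 1767
wing_right 0.59 top rect centre mm (498.12786865234375, -305.759521484375) (4.720005512237549, 54.15956115722656) long axis yaw rad -0.9815040915860954 n 91
```

View pics/w4.png

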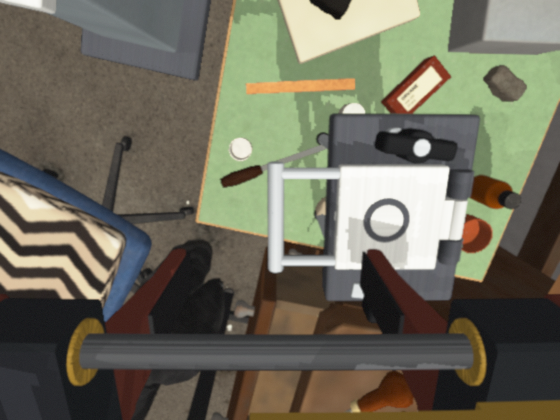

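The picture shows the bar at (275,220) centred, and both wings turned. The fingers need pre-closing to about 28 mm so the inner one fits the gap.

carry_out:
  deltas:
    - {"grip": 0.68,"delta_pos": [0,0,0],"turn": 0}
    - {"grip": 0.68,"delta_pos": [0,0,0],"turn": 0}
    - {"grip": 0.68,"delta_pos": [0,0,0],"turn": 0}
    - {"grip": 0.68,"delta_pos": [0,0,0],"turn": 0}
    - {"grip": 0.68,"delta_pos": [0,0,0],"turn": 0}
    - {"grip": 0.68,"delta_pos": [0,0,0],"turn": 0}
    - {"grip": 0.68,"delta_pos": [0,0,0],"turn": 0}
    - {"grip": 0.68,"delta_pos": [0,0,0],"turn": 0}
    - {"grip": 0.68,"delta_pos": [0,0,1],"turn": 0}
    - {"grip": 0.68,"delta_pos": [0,0,1],"turn": 0}
    - {"grip": 0.68,"delta_pos": [0,0,1],"turn": 0}
    - {"grip": 0.68,"delta_pos": [0,0,1],"turn": 0}

```text
time: 16.0
tool_pos: [0.436, -0.285, 0.2021]
ee_rot: [[-0.223, 0.975, -0.001], [0.975, 0.223, 0.001], [0.001, -0.001, -1.0]]
ft_force: [-0.0, 0.1, 0.1]
gripper_width: 0.0281
gripper_force: 0.0
```

carry_out:
  deltas:
    - {"grip": 0.68,"delta_pos": [0,0,1],"turn": 0}
    - {"grip": 0.68,"delta_pos": [0,0,1],"turn": 0}
    - {"grip": 0.68,"delta_pos": [0,0,1],"turn": 0}
    - {"grip": 0.68,"delta_pos": [0,0,1],"turn": 0}
    - {"grip": 0.68,"delta_pos": [0,0,1],"turn": 0}
    - {"grip": 0.68,"delta_pos": [0,0,0.8],"turn": 0}
    - {"grip": 1,"delta_pos": [0,0,0],"turn": 0}
    - {"grip": 1,"delta_pos": [0,0,0],"turn": 0}
    - {"grip": 1,"delta_pos": [0,0,0],"turn": 0}
    - {"grip": 1,"delta_pos": [0,0,0],"turn": 0}
    - {"grip": 1,"delta_pos": [0,0,0],"turn": 0}
    - {"grip": 1,"delta_pos": [0,0,0],"turn": 0}
  force: 30

```text
time: 17.0
tool_pos: [0.4363, -0.2853, 0.1459]
ee_rot: [[-0.223, 0.975, -0.0], [0.975, 0.223, -0.0], [-0.0, -0.0, -1.0]]
ft_force: [-1.1, -0.1, -0.8]
gripper_width: 0.0113
gripper_force: 30.0
```

```bash
python3 st.py
```

```text
yaw_y 0.2247715752763758 {'time': np.float64(17.0), 'joints': array([ 0.9051,  0.3708, -0.5213,  1.9059,  0.2286,  0.9233,  0.499 ]), 'tool_pos': array([ 0.4363, -0.2853,  0.1459]), 'ft_force': array([-1.1397, -0.0869, -0.8201]), 'wrist_torque': array([0.0041, 0.1981, 0.0355]), 'gripper_force': np.float64(29.9996), 'gripper_width': np.float64(0.0113)}
```

carry_out:
  deltas:
    - {"grip": 1,"delta_pos": [0,0.05,-1.17],"turn": 0}
    - {"grip": 1,"delta_pos": [0,0.15,-1.16],"turn": 0}
    - {"grip": 1,"delta_pos": [0,0.25,-1.14],"turn": 0}
    - {"grip": 1,"delta_pos": [0,0.35,-1.11],"turn": 0}
    - {"grip": 1,"delta_pos": [0,0.45,-1.08],"turn": 0}
    - {"grip": 1,"delta_pos": [0,0.54,-1.04],"turn": 0}
    - {"grip": 1,"delta_pos": [0,0.63,-0.99],"turn": 0}
    - {"grip": 1,"delta_pos": [0,0,0],"turn": 0}

```text
time: 17.67
tool_pos: [0.4593, -0.2802, 0.225]
ee_rot: [[-0.223, 0.975, -0.002], [0.975, 0.223, -0.002], [-0.001, -0.003, -1.0]]
ft_force: [-9.5, -2.3, 2.9]
gripper_width: 0.0111
gripper_force: 30.0
```

```bash
cat >> st.py <<'E'
y=R[:2,1]; b=(s['tool_pos'][:2]-np.array([.5673,-.2542])); f=s['ft_force']
print('stand x rel hinge mm',1e3*(b@[.9745,.2246]),'lat',1e3*(b@[-.2246,.9745]),'z rel (bar if held at 16.1)',1e3*(s['tool_pos'][2]+.0161-.162),'f along x',f[:2]@[.9745,.2246])
E
python3 st.py
```

```text
yaw_y 0.22458888360651486 {'time': np.float64(17.6667), 'joints': array([ 0.8942,  0.3133, -0.5439,  1.776 ,  0.1821,  1.1036,  0.5137]), 'tool_pos': array([ 0.4593, -0.2802,  0.225 ]), 'ft_force': array([-9.533 , -2.2539,  2.9056]), 'wrist_torque': array([-0.3061,  2.218 , -0.1209]), 'gripper_force': np.float64(30.0052), 'gripper_width': np.float64(0.0111)}
stand x rel hinge mm -111.09727018042075 lat -1.055229696087892 z rel (bar if held at 16.1) 79.09782246831121 f along x -9.796101171483594
```

carry_out:
  deltas:
    - {"grip": 1,"delta_pos": [0,0,0],"turn": 0}
    - {"grip": 1,"delta_pos": [0,0,0],"turn": 0}
    - {"grip": 1,"delta_pos": [0,0,0],"turn": 0}

```text
time: 17.92
tool_pos: [0.4582, -0.2804, 0.2234]
ee_rot: [[-0.222, 0.975, -0.004], [0.975, 0.222, -0.001], [-0.0, -0.004, -1.0]]
ft_force: [-9.6, -1.5, 3.4]
gripper_width: 0.0112
gripper_force: 30.0
```

```bash
python3 st.py
python3 - <<'E'
from h import *
p=optics.camera_params('wrist'); im,d=optics.get_image('wrist'); cv2.imwrite('pics/w5.png',im[:,:,::-1])
for t in('lift_bar','plate_hinge'):
    for q in spotter.place_of(t,'wrist')[:1]:
        v,u=q['centre']; print(t,q['conf'],(u,v),at_depth(p,u,v,d[int(v),int(u)]))
E
```

```text
yaw_y 0.22391330203627774 {'time': np.float64(17.9167), 'joints': array([ 0.8949,  0.3141, -0.543 ,  1.7789,  0.1823,  1.1013,  0.514 ]), 'tool_pos': array([ 0.4582, -0.2804,  0.2234]), 'ft_force': array([-9.6406, -1.4796,  3.4481]), 'wrist_torque': array([-0.3276,  1.9138, -0.015 ]), 'gripper_force': np.float64(30.0031), 'gripper_width': np.float64(0.0112)}
stand x rel hinge mm -112.21399827314106 lat -1.0365602978265702 z rel (bar if held at 16.1) 77.46264424693165 f along x -9.727076248133876
lift_bar 0.84 (274.9, 275.7) [ 0.45655595 -0.27486819  0.24229126]
plate_hinge 0.8 (439.1, 226.4) [ 0.5636407  -0.25170722  0.16859245]
```

View pics/w5.png

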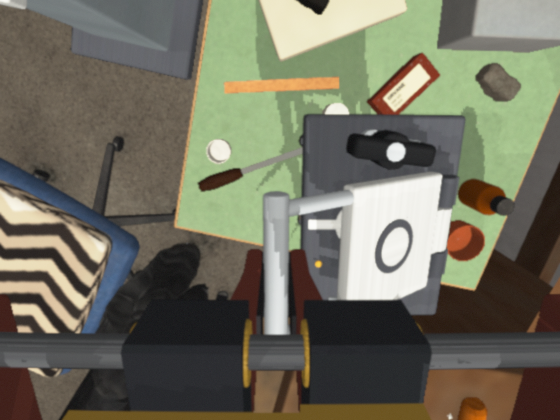

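The plate rises, with the bar at (275,265) between the fingers. There's a radial push of about 10 N, so I'll ease outward about 2 mm and go on.

carry_out:
  deltas:
    - {"grip": 1,"delta_pos": [0,-0.16,-0.12],"turn": 0}
    - {"grip": 1,"delta_pos": [0,0.71,-0.93],"turn": 0}
    - {"grip": 1,"delta_pos": [0,0.79,-0.86],"turn": 0}
    - {"grip": 1,"delta_pos": [0,0.86,-0.79],"turn": 0}
    - {"grip": 1,"delta_pos": [0,0.93,-0.71],"turn": 0}
    - {"grip": 1,"delta_pos": [0,0.99,-0.63],"turn": 0}
    - {"grip": 1,"delta_pos": [0,0,0],"turn": 0}
    - {"grip": 1,"delta_pos": [0,0,0],"turn": 0}

```text
time: 18.73
tool_pos: [0.5015, -0.2709, 0.2665]
ee_rot: [[-0.223, 0.975, 0.002], [0.975, 0.223, -0.003], [-0.003, 0.001, -1.0]]
ft_force: [-7.3, -1.0, 11.4]
gripper_width: 0.0113
gripper_force: 30.0
```

```bash
python3 st.py
```

```text
yaw_y 0.22524455242893127 {'time': np.float64(18.7333), 'joints': array([ 0.8367,  0.3343, -0.5518,  1.6486,  0.187 ,  1.2088,  0.4687]), 'tool_pos': array([ 0.5015, -0.2709,  0.2665]), 'ft_force': array([-7.3235, -1.037 , 11.4459]), 'wrist_torque': array([-0.3224,  1.7447,  0.024 ]), 'gripper_force': np.float64(29.9952), 'gripper_width': np.float64(0.0113)}
stand x rel hinge mm -67.90267843623313 lat -1.4856624685866322 z rel (bar if held at 16.1) 120.56583470232526 f along x -7.369713593313742
```

The radius mismatch of 6 mm per rad means the bar is rolling down on the pads. I'll lighten the grip so it slides back up into place; the fingers still trap it.

carry_out:
  deltas:
    - {"grip": 1,"delta_pos": [0,0,0],"turn": 0}
    - {"grip": 1,"delta_pos": [0,0,0],"turn": 0}
    - {"grip": 1,"delta_pos": [0,0,0],"turn": 0}
    - {"grip": 1,"delta_pos": [0,0,0],"turn": 0}
  force: 12

```text
time: 19.07
tool_pos: [0.5012, -0.2709, 0.2661]
ee_rot: [[-0.223, 0.975, 0.002], [0.975, 0.223, -0.002], [-0.003, 0.001, -1.0]]
ft_force: [-6.4, -1.7, 9.9]
gripper_width: 0.0119
gripper_force: 12.0
```

```bash
python3 st.py
```

```text
yaw_y 0.22479732932136612 {'time': np.float64(19.0667), 'joints': array([ 0.8372,  0.3341, -0.5518,  1.6496,  0.1867,  1.208 ,  0.4688]), 'tool_pos': array([ 0.5012, -0.2709,  0.2661]), 'ft_force': array([-6.425 , -1.6679,  9.8782]), 'wrist_torque': array([-0.2921,  1.4191, -0.0174]), 'gripper_force': np.float64(12.0097), 'gripper_width': np.float64(0.0119)}
stand x rel hinge mm -68.19885528035533 lat -1.4533627885227014 z rel (bar if held at 16.1) 120.22863123058744 f along x -6.635727982414708
```

carry_out:
  deltas:
    - {"grip": 1,"delta_pos": [0,0,0.2],"turn": 0}
    - {"grip": 1,"delta_pos": [0,0,0.2],"turn": 0}
    - {"grip": 1,"delta_pos": [0,0,0],"turn": 0}
  force: 8

```text
time: 19.32
tool_pos: [0.5007, -0.2715, 0.262]
ee_rot: [[-0.222, 0.975, 0.001], [0.975, 0.222, -0.003], [-0.003, 0.0, -1.0]]
ft_force: [-7.2, -2.1, 10.6]
gripper_width: 0.0117
gripper_force: 8.0
```

```bash
python3 st.py
```

```text
yaw_y 0.2242616739631337 {'time': np.float64(19.3167), 'joints': array([ 0.8369,  0.3371, -0.5507,  1.6555,  0.1894,  1.2002,  0.467 ]), 'tool_pos': array([ 0.5007, -0.2715,  0.262 ]), 'ft_force': array([-7.1938, -2.1119, 10.6205]), 'wrist_torque': array([-5.0390e-01,  1.5779e+00,  4.0000e-04]), 'gripper_force': np.float64(7.9994), 'gripper_width': np.float64(0.0117)}
stand x rel hinge mm -68.80653452794202 lat -1.8715537626798568 z rel (bar if held at 16.1) 116.12759293574251 f along x -7.484738570007355
```

carry_out:
  deltas:
    - {"grip": 1,"delta_pos": [0,0.52,-0.28],"turn": 0}
    - {"grip": 1,"delta_pos": [0,0.52,-0.26],"turn": 0}
    - {"grip": 1,"delta_pos": [0,0.54,-0.24],"turn": 0}
    - {"grip": 1,"delta_pos": [0,0.54,-0.21],"turn": 0}
    - {"grip": 1,"delta_pos": [0,0.56,-0.19],"turn": 0}
    - {"grip": 1,"delta_pos": [0,0.56,-0.16],"turn": 0}
    - {"grip": 1,"delta_pos": [0,0.57,-0.14],"turn": 0}
    - {"grip": 1,"delta_pos": [0,0.57,-0.11],"turn": 0}
    - {"grip": 1,"delta_pos": [0,0,0],"turn": 0}
    - {"grip": 1,"delta_pos": [0,0,0],"turn": 0}

```text
time: 20.15
tool_pos: [0.5448, -0.2614, 0.2766]
ee_rot: [[-0.223, 0.975, 0.003], [0.975, 0.223, -0.002], [-0.002, 0.003, -1.0]]
ft_force: [-0.9, -4.5, 6.4]
gripper_width: 0.012
gripper_force: 8.0
```

```bash
python3 st.py
```

```text
yaw_y 0.22492530469219435 {'time': np.float64(20.15), 'joints': array([ 0.7702,  0.3892, -0.5508,  1.5518,  0.2112,  1.2565,  0.4129]), 'tool_pos': array([ 0.5448, -0.2614,  0.2766]), 'ft_force': array([-0.8534, -4.4712,  6.4175]), 'wrist_torque': array([-0.943 ,  0.0321, -0.0812]), 'gripper_force': np.float64(8.0069), 'gripper_width': np.float64(0.012)}
stand x rel hinge mm -23.5284916926585 lat -1.9560845638050892 z rel (bar if held at 16.1) 130.67373637515297 f along x -1.8358600265940992
```

carry_out:
  deltas:
    - {"grip": 1,"delta_pos": [0.1,0.5,-0.09],"turn": 0}
    - {"grip": 1,"delta_pos": [0,0.5,-0.06],"turn": 0}
    - {"grip": 1,"delta_pos": [0,0.5,-0.04],"turn": 0}
    - {"grip": 1,"delta_pos": [0,0.4,-0.01],"turn": 0}
    - {"grip": 1,"delta_pos": [0,0,0],"turn": 0}
    - {"grip": 1,"delta_pos": [0,0,0],"turn": 0}
    - {"grip": 1,"delta_pos": [0,0,0],"turn": 0}
    - {"grip": 1,"delta_pos": [0,0,0],"turn": 0}

```text
time: 20.82
tool_pos: [0.5627, -0.2564, 0.2779]
ee_rot: [[-0.223, 0.975, 0.003], [0.975, 0.223, -0.002], [-0.002, 0.002, -1.0]]
ft_force: [-0.3, -6.0, 2.4]
gripper_width: 0.0118
gripper_force: 8.0
```

```bash
python3 st.py
python3 - <<'E'
from h import *
out=[]
for c in('wrist','side','scene'):
    p=optics.camera_params(c); im,d=optics.get_image(c); np.savez('f_'+c,d=d,im=im)
    if c!='wrist': out.append(cv2.resize(im[40:280,220:400],None,fx=2.1,fy=2.1,interpolation=cv2.INTER_CUBIC))
    for t in('lift_bar','plate_hinge'):
        for q in spotter.place_of(t,c)[:1]:
            v,u=q['centre']; P=at_z(p,u,v,.296 if t=='lift_bar' else .162); print(c,t,q['conf'],(u,v),P,'standx',(P[:2]-[.5673,-.2542])@[.9745,.2246])
    for q in spotter.outline_of('mould_plate',c)[:1]:
        ys,xs=np.nonzero(q['region']&(d>0)); P=np.array([at_depth(p,u,v,d[v,u]) for u,v in zip(xs,ys)])
        X=np.c_[(P[:,:2]-[.5673,-.2542])@[.9745,.2246],(P[:,:2]-[.5673,-.2542])@[-.2246,.9745],P[:,2]-.162]
        m=(X[:,2]>.02)&(X[:,2]<.09)&(abs(X[:,0])<.03)&(abs(X[:,1])<.045); print(c,'plate',q['conf'],m.sum())
        if m.sum()>50:
            k=np.polyfit(X[m,2],X[m,0],1); g=abs(X[m,0]-np.polyval(k,X[m,2]))<.004; k=np.polyfit(X[m][g,2],X[m][g,0],1); print('x=a z+b',k,'n',g.sum(),'median x',np.median(X[m,0]))
cv2.imwrite('pics/s6.png',np.hstack(out)[:,:,::-1])
E
```

```text
yaw_y 0.22453287950984888 {'time': np.float64(20.8167), 'joints': array([ 0.7408,  0.4144, -0.5492,  1.5137,  0.2225,  1.273 ,  0.3891]), 'tool_pos': array([ 0.5627, -0.2564,  0.2779]), 'ft_force': array([-0.3187, -5.9513,  2.3641]), 'wrist_torque': array([-1.1596, -0.3124, -0.0255]), 'gripper_force': np.float64(8.0021), 'gripper_width': np.float64(0.0118)}
stand x rel hinge mm -4.962984399950445 lat -1.1139558602811002 z rel (bar if held at 16.1) 132.0138890930421 f along x -1.6471944095942535
wrist lift_bar 0.73 (276.9, 284.1) [ 0.56293264 -0.25529824  0.296     ] standx -0.004502658396621735
wrist plate_hinge 0.66 (285.4, 208.3) [ 0.57097176 -0.25547349  0.162     ] standx 0.0032921028082505176
wrist plate 0.97 366
x=a z+b [-0.02511612 -0.00108556] n 299 median x -0.0025814714876323964
side lift_bar 0.92 (264.5, 111.2) [ 0.56335513 -0.25404195  0.296     ] standx -0.003808776674110059
side plate_hinge 0.84 (261.6, 180.5) [ 0.57268938 -0.26119416  0.162     ] standx 0.003681063768138263
side plate 0.71 351
x=a z+b [-0.02782647  0.00163406] n 308 median x 0.0001631865496483955
scene lift_bar 0.81 (293.4, 115.1) [ 0.5649263  -0.26347563  0.296     ] standx -0.0043964806897137535
scene plate_hinge 0.67 (285.4, 171.1) [ 0.58442356 -0.26607971  0.162     ] standx 0.014018730729317641
scene plate 0.73 382
x=a z+b [-0.03329997 -0.00442453] n 325 median x -0.00647816879770205
```

View pics/s6.png

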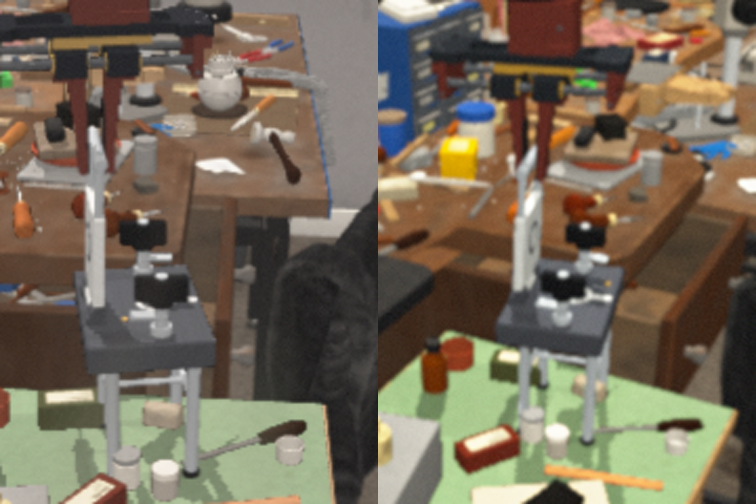

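Side and scene crops show the plate almost upright, bar between the fingers, tilt about 0.03 rad short. A final 4 mm, then a firmer grip.

carry_out:
  deltas:
    - {"grip": 1,"delta_pos": [-0.1,0.2,0],"turn": 0}
    - {"grip": 1,"delta_pos": [0,0.2,0],"turn": 0}
    - {"grip": 1,"delta_pos": [0,0,0],"turn": 0}
    - {"grip": 1,"delta_pos": [0,0,0],"turn": 0}
    - {"grip": 1,"delta_pos": [0,0,0],"turn": 0}
    - {"grip": 1,"delta_pos": [0,0,0],"turn": 0}
    - {"grip": 1,"delta_pos": [0,0,0],"turn": 0}
    - {"grip": 1,"delta_pos": [0,0,0],"turn": 0}
  force: 20

```text
time: 22.08
tool_pos: [0.5665, -0.2556, 0.2779]
ee_rot: [[-0.223, 0.975, 0.002], [0.975, 0.223, -0.001], [-0.001, 0.002, -1.0]]
ft_force: [-0.3, -3.8, 5.0]
gripper_width: 0.011
gripper_force: 20.0
```

```bash
python3 st.py
python3 - <<'E'
from h import *
for c in('wrist','side','scene')*2:
    p=optics.camera_params(c); im,d=optics.get_image(c)
    for q in spotter.outline_of('mould_plate',c)[:1]:
        ys,xs=np.nonzero(q['region']&(d>0)); P=np.array([at_depth(p,u,v,d[v,u]) for u,v in zip(xs,ys)])
        X=np.c_[(P[:,:2]-[.5673,-.2542])@[.9745,.2246],(P[:,:2]-[.5673,-.2542])@[-.2246,.9745],P[:,2]-.162]
        m=(X[:,2]>.02)&(X[:,2]<.09)&(abs(X[:,0])<.03)&(abs(X[:,1])<.045)
        k=np.polyfit(X[m,2],X[m,0],1); g=abs(X[m,0]-np.polyval(k,X[m,2]))<.004; k=np.polyfit(X[m][g,2],X[m][g,0],1); print(c,'x=a z+b',k,'n',g.sum())
s=read_state(); print(s['qvel'])
E
```

```text
yaw_y 0.22521477307422968 {'time': np.float64(22.0833), 'joints': array([ 0.7351,  0.4208, -0.5488,  1.5046,  0.2246,  1.2773,  0.3857]), 'tool_pos': array([ 0.5665, -0.2556,  0.2779]), 'ft_force': array([-0.332 , -3.8105,  4.9982]), 'wrist_torque': array([-0.7709,  0.0947,  0.0446]), 'gripper_force': np.float64(20.0027), 'gripper_width': np.float64(0.011)}
stand x rel hinge mm -1.1256864151671098 lat -1.1887581239020784 z rel (bar if held at 16.1) 132.00073495259122 f along x -1.179324301310975
wrist x=a z+b [-0.00912355 -0.00045283] n 300
side x=a z+b [0.00392069 0.0014185 ] n 271
scene x=a z+b [-0.00346531 -0.004685  ] n 334
wrist x=a z+b [-0.00850957 -0.00060336] n 293
side x=a z+b [0.00265183 0.00161053] n 277
scene x=a z+b [-0.00395618 -0.00461333] n 336
[ 0.0008514  -0.00052258 -0.00113494  0.0005121  -0.00132131 -0.00087616
  0.00140861]
```

The plate is upright to within about 0.005 rad, held and at rest, so I'm handing in.

```bash
python3 -c "
from plant import r
print(r.finish_job())"
```

```text
the job is handed in; nothing more can be done
None
```

Both wing bolts are turned to their end stops, and the plate is held at rest by its bar within about 0.01 rad of upright by the cameras; I handed the job in at about 22 s, with no verdict shown.

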